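# Seat a plug-in card in the bench test frame and hold the sunken reset key

### The arm

A 6-joint arm with a two-finger parallel gripper is mounted at the origin on the work surface. World frame = base frame: x ahead of the robot, y to its left, z up, the work surface at z = 0. Lengths are in m, angles in rad, forces in N, time in s.
With the tool pointing down it reaches from about 0.275 to 0.825 m from the base axis. Payload 5.2 kg.
Tool frame: the origin (TCP) lies midway between the tips of the shut fingers; the grasp point (between the pads) lies 19 mm behind it (robot.tcp_to_grasp is the distance from the TCP to the grasp point, in m); x points along the fingers, z is the direction in which the jaws open and shut, and the axes are right-handed (so a half turn about x gives the same grasp; the last joint's range is limited). The gripper opens to 93 mm and grips with 3 to 60 N. Pads are 15 mm wide; open, the fingers measure 128 mm over their backs; the gripper's body (75 mm by 188 mm) begins 65 mm behind the grasp point.
Start: joints at [-1.465, 0.259, 1.535, -0, 1.348, -0.203], TCP at [0.167, -0.524, 0.219] pointing down, gripper open.
Joint ranges: [-3.14, 3.14], [-0.91, 2.08], [0.19, 2.58], [-1.22, 4.36], [0.22, 2.71], [-3.12, 3.12]. Speed limits (rad/s): [2.57, 2.57, 3.14, 3.14, 3.14, 3.14].

### API

Orientations are given as a unit quaternion [w, x, y, z].
In Python, from bench import robot, vision, job gives the robot as it stands.
- The arm moves only by the shell command python3 -m pendant 'ROWS' [FORCE]. ROWS is JSON, a list of rows, each an object with "travel": the shift along the tool's x, y, z in m, a list of three; "twist": the turn, a rotation vector about the tool's x, y, z in rad, a list of three; "hand": the opening, from 0 (shut) to 1 (fully open). In form: [{"travel": [dx, dy, dz], "twist": [wx, wy, wz], "hand": hand}, ...]. A call has 1 to 20 rows; each row is the pose to reach, as a shift and turn from the pose commanded when the call began, along the tool's axes at that moment; what a row does not reach only later rows make up. A row lasts 1/12 s, in which the tool goes at most 41.7 mm and 7.16 degrees, less where a joint would pass 70% of its speed; a pose out of reach is approached as far as the arm can. A call with a gripper value outside its range is refused whole. The fingers move at their own pace and stop on an object; FORCE is the grip in N (left out, the last holds). Time passes only in rows, so rows that repeat a pose let the fingers close. It gives the time, the measured TCP pose, the force and the opening at its end, in the units of the state.
- robot.get_obs(): the state, without advancing time (a new reading comes with each control period).
- vision.snapshot(name): name is "scene" or "top" or "wrist"; returns (picture, depth): 400x640x3 uint8, red, green, blue; 400x640 float32, m along the optical axis (not along the pixel's ray), 0 where there is no reading.
- vision.camera_params(name): a dict with "K" (3x3 intrinsics, pixels), "R" (3x3) and "t" (3): a world point X has camera coordinates R X + t; the wrist camera has in their place "T_tool_cam" (4x4, takes a point from camera to tool coordinates, whose origin is the TCP and whose axes are the tool frame's). Camera axes: x right, y down, z forward; pixel columns grow to the right and rows downward; lengths in m; the calibration is good to about 2 mm. A picture is of the moment at which its call begins: read the wrist's pose just before it. camera_params takes no time and is no camera call.
- job.sign_off(): hands the job in, once; it reports no verdict.
The state is a dict: "time": time; "joints": joint angles; "dq": joint speeds; "joint_efforts": joint torques, N m; "ee_pos": TCP position; "ee_rot": TCP orientation; "force": force on the tool from outside, world axes, zero at the start; "moment": the same for the moment, N m; "grip_width": opening from 0.0 (shut) to 1.0 (fully open).
Only numpy, scipy, OpenCV 4.12 (cv2) and the standard library are available. Lean on these libraries where they do the work, as an engineer would, in place of code of your own. Each camera call takes 0.05 s, during which the arm holds its last target.

### The job

Push the half-inserted plug-in card along its guides into the test frame until its aluminium front plate is fully home against the ends of the guide walls; then reach down into the round well on the frame's deck, hold the sunken round reset key fully down for about two seconds and let it come back up. It is fingertip work: do not lift or tip up the card, do not press the square key in the neighbouring square well, and leave everything else on the bench where it is.

Things in the scene. Friction and masses are not known exactly. Their poses are not given: they have to be found in the camera images.
- frame: Card-test frame, fixed, light grey. Origin on the bench under the card bay's centre line; x = the way the card goes in (away from the robot), z up. In its frame, mm: base and loading apron x -175..105, y -66..66, 24 high; two aluminium guide walls x -100..100, |y| 52..64, 54 high; edge connector and housing x 48..105, 54 high; key deck x -105..105, y 66..146, level top 75 high, with two wells.
- frame_stop (a point): The card's stop: midway between the robot-side ends of the two guide walls, 45 mm above the bench; axes as the frame. With the card home, the back of its front plate lies against the wall ends and the plate's front face is 4 mm in front (-x) of this point.
- card_plate (a point): Where to push: centre of the robot-side face of the card's upright aluminium front plate, 4 mm thick, 128 mm wide, from 29 to 64 mm above the bench. x into the frame, z up. Starts 30 to 60 mm short of home; slides with 1 to 3 N of friction, no latch. Grey plastic extractor grips, 10 mm wide, stand 14 mm out of the plate 52 mm either side of this point; it is bare between them.
- round_well_mouth (a point): Centre of the round well's mouth, level with the deck top, 75 mm above the bench; z up. A vertical hole 50 mm in diameter, 35 mm deep, in a 74 x 74 mm grey plastic module. At its bottom the reset key: a off-white round cap, 30 mm in diameter, its flat top 16 mm below the mouth when out, 22 mm when fully down.
- round_key (a joint): Reset key in the round well: 0 = out, 0.006 m = fully down. Spring-loaded: 2 N to start it moving, 5 N at the bottom; it comes back by itself.
- square_well_mouth (a point): Centre of the mouth of the square well, level with the deck top; a hole 50 x 50 mm and 35 mm deep in a like module, with a off-white square cap 29 mm wide at the same depth. Not to be pressed. The two modules may be in either order along the deck, their centres 84 mm apart.
- square_key (a joint): Key in the square well: 0 = out, 0.006 m = fully down; leave it at 0.
- spool: Loose metal solder spool, 50 mm in diameter, 35 mm high, standing beside the loading apron in front of the key deck. Origin at its underside. Leave it.
- flux_bottle: Loose amber bottle, 36 mm in diameter, 85 mm high, on the -y side of the frame. Origin at its underside. Leave it.
- screwdriver: Loose screwdriver, 180 mm long, lying on the -y side beyond the spare board. Leave it.
- tweezers: Loose steel tweezers, 120 mm long, lying on the -y side of the apron. Leave them.
- parts_tray: Loose white compartment tray, 120 x 90 x 28 mm, on the +y side of the key deck. Origin at its underside. Leave it.
- meter: Loose dark hand multimeter, 185 x 88 x 36 mm, lying on its back beyond the tray. Origin at its underside. Leave it.
- spare_card: Loose spare green circuit board without front plate, 160 x 100 mm, lying on the bench on the -y side. Origin at its underside. Leave it.
- round_well: The round-well key module with its key, fixed in the deck; origin at the underside of the module, 35 mm below the mouth.
- card: The plug-in card itself; origin at the underside of the board, in its middle, 80 mm behind the back of the front plate. A loose green board 160 x 100 x 3 mm, about 0.3 kg, gold contacts at its far end, lying on slide strips (28 mm above the bench) between the guide walls with 2 mm play a side.
Not all that is in view belongs to the job. Leave any orange or pink look-alike of the card alone.

How it is judged:
By the outcome, as a careful person would: the job done as asked, in the order asked, and still so for the second after the job is handed in, with the robot touching nothing.
It also fails if it takes over 45 s, if anything falls off the work surface, if the arm or the gripper's body presses on something with over 40 N, if the wrist force passes 120 N, or if a joint passes its speed limit or range.

## Working session

There is one attempt and no reset: what is moved stays moved. The work goes in short steps, Python scripts to look and compute and a shell command to move; the robot and the scene stay as the last step left them, time stands still between calls to the robot, and variables do not carry over. Pictures are saved under pics/ and viewed, and the job is handed in when it is done.

```bash
ls; mkdir -p pics
python3 - <<'E'
from bench import robot, vision, job
import cv2, numpy as np
o=robot.get_obs(); print(o)
for n in ("scene","top"):
    im,d=vision.snapshot(n); cv2.imwrite(f"pics/{n}0.png",im[:,:,::-1]); np.savez(f"pics/{n}0.npz",im=im,d=d)
    print(n,{k:np.round(v,4).tolist() for k,v in vision.camera_params(n).items()})
print(vision.camera_params("wrist"))
E
```

```text
pics
{'time': 0.0, 'joints': array([-1.46481094e+00,  2.59333592e-01,  1.53607019e+00, -1.41614833e-05,
        1.34797935e+00, -2.02779822e-01]), 'dq': array([-0.00108558, -0.00087104, -0.00095627, -0.00055247, -0.00261456,
       -0.00296788]), 'joint_efforts': array([-1.64833247e-03, -4.37311471e+01, -2.83999532e+01,  7.15007284e-02,
        4.14284784e-02, -1.45778554e-04]), 'ee_pos': array([ 0.16710541, -0.52343643,  0.21782794]), 'ee_rot': array([ 0.57050974,  0.41763269,  0.57136785, -0.41670176]), 'force': array([ 0.18680848,  0.05769597, -0.30614733]), 'moment': array([-0.01827866,  0.01997124, -0.04981973]), 'grip_width': 0.9982998286010497}
scene {'K': [[422.8577, 0.0, 316.8064], [0.0, 422.8577, 200.6466], [0.0, 0.0, 1.0]], 'R': [[0.8769, 0.4805, -0.009], [0.3263, -0.609, -0.7229], [-0.3528, 0.631, -0.6909]], 't': [-0.3847, -0.1774, 1.4607]}
top {'K': [[390.4419, 0.0, 323.4597], [0.0, 390.4419, 196.8525], [0.0, 0.0, 1.0]], 'R': [[-0.0057, -0.9997, 0.024], [-0.9825, 0.0011, -0.1865], [0.1864, -0.0247, -0.9822]], 't': [-0.1086, 0.5193, 1.2629]}
{'K': array([[313.4446676 ,   0.        , 325.32745843],
       [  0.        , 313.4446676 , 205.33365985],
       [  0.        ,   0.        ,   1.        ]]), 'T_tool_cam': array([[-1.01460986e-03, -2.62602316e-01,  9.64903619e-01,
        -1.66294392e-01],
       [ 6.64300079e-04, -9.64904080e-01, -2.62601743e-01,
         7.37393177e-02],
       [ 9.99999265e-01,  3.74547233e-04,  1.15344793e-03,
        -4.89619734e-04],
       [ 0.00000000e+00,  0.00000000e+00,  0.00000000e+00,
         1.00000000e+00]])}
```

View pics/scene0.png

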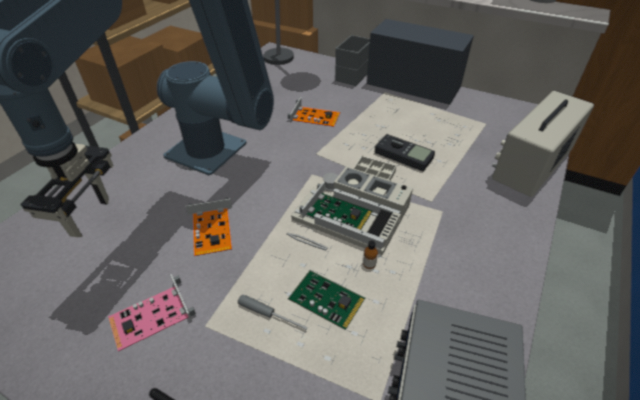

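View pics/top0.png

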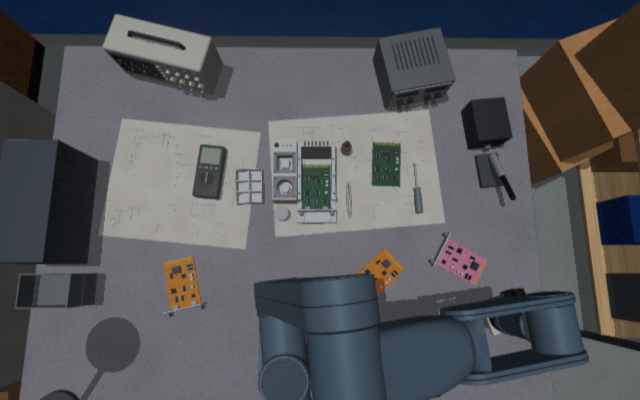

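The top view shows the frame around (305,180), with the round well at about (285,187), the square well at (285,162), the card plate near (317,213) and the spool at (282,213). I'll zoom in and turn these into positions.

```bash
cat > h.py <<'E'
import numpy as np, cv2
from bench import robot, vision
from scipy.spatial.transform import Rotation as Ro
def cloud(n,d,pose=None):
    p=vision.camera_params(n); K=p["K"]
    v,u=np.mgrid[:d.shape[0],:d.shape[1]]
    X=np.stack([(u-K[0,2])/K[0,0]*d,(v-K[1,2])/K[1,1]*d,d],-1)
    if n=="wrist":
        T=p["T_tool_cam"]; X=X@T[:3,:3].T+T[:3,3]
        R=Ro.from_quat(pose[1],scalar_first=True).as_matrix()
        return X@R.T+pose[0]
    return (X-p["t"])@p["R"]
E
python3 - <<'E'
from h import *
z=np.load("pics/top0.npz"); im,d=z["im"],z["d"]
P=cloud("top",d); np.save("pics/Ptop.npy",P)
c=im[125:235,225:365]; cv2.imwrite("pics/c1.png",cv2.resize(c[:,:,::-1],None,fx=5.6,fy=5.4,interpolation=cv2.INTER_CUBIC))
for u,v in [(285,187),(285,162),(317,216),(317,213),(317,205),(282,213),(272,187),(298,187),(340,180)]: print(u,v,P[v,u].round(4))
# deck top points
m=(abs(P[...,2]-.075)<.008); vv,uu=np.nonzero(m); s=(uu>265)&(uu<345)&(vv>130)&(vv<235)
q=P[m][s]; print(q.shape, q[:,2].mean(), cv2.minAreaRect(q[:,:2].astype(np.float32)*1000))
E
```

```text
285 187 [0.5517 0.0187 0.0557]
285 162 [0.638  0.0196 0.0575]
317 216 [ 0.4571 -0.0887  0.0278]
317 213 [ 0.4676 -0.0887  0.0262]
317 205 [ 0.4944 -0.0887  0.0311]
282 213 [0.4658 0.0288 0.0401]
272 187 [0.5478 0.0603 0.0735]
298 187 [ 0.5504 -0.0251  0.0614]
340 180 [ 0.5885 -0.1702  0.0017]
(1128, 3) 0.07494683481242313 ((593.5034790039062, -47.76666259765625), (241.93960571289062, 238.19033813476562), 83.57855987548828)
```

View pics/c1.png

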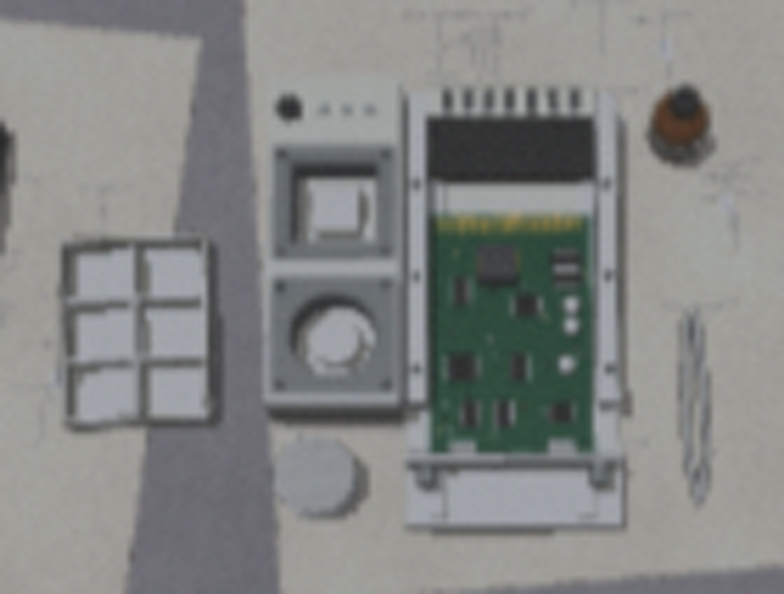

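The crop shows the round well's mouth at about (335,337), the square well beyond it at (337,202), the front plate at row ~460 and the wall ends at row ~408. I'll intersect pixel rays with the known heights.

```bash
cat >> h.py <<'E'
def ray(n,u,v,z,pose=None):
    p=vision.camera_params(n);K=p["K"]
    d=np.array([(u-K[0,2])/K[0,0],(v-K[1,2])/K[1,1],1.])
    if n=="wrist":
        T=p["T_tool_cam"];R=Ro.from_quat(pose[1],scalar_first=True).as_matrix()
        o=R@T[:3,3]+pose[0]; d=R@T[:3,:3]@d
    else: o=-p["R"].T@p["t"]; d=p["R"].T@d
    return o+d*(z-o[2])/d[2]
E
python3 - <<'E'
from h import *
for n,x,y,z in [("deckTL",275,78,.075),("deckTR",400,85,.075),("deckBL",266,408,.075),("deckBR",404,408,.075),
 ("rmTL",275,278,.075),("rmTR",395,276,.075),("rmBL",271,392,.075),("rmBR",398,392,.075),
 ("smTL",275,146,.075),("smTR",393,146,.075),("smBL",273,258,.075),("smBR",395,258,.075),
 ("wallL near-left",407,408,.054),("wallR near-right",620,406,.054),("wallL far",410,92,.054),("wallR far",617,93,.054),
 ("plate top L",410,462,.064),("plate top R",622,462,.064),("apron BL",407,526,.024),("apron BR",624,526,.024),("well c",335,337,.075),("cap c",337,340,.059)]:
    print(n,(ray("top",225+x/5.6-.4,125+y/5.4-.4,z)*1000).round(1))
E
```

```text
deckTL [713.4  57.4  75. ]
deckTR [709. -18.  75.]
deckBL [503.4  58.9  75. ]
deckBR [503.2 -21.8  75. ]
rmTL [584.6  55.1  75. ]
rmTR [585.9 -15.9  75. ]
rmBL [513.2  56.2  75. ]
rmBR [513.2 -18.2  75. ]
smTL [669.1  56.7  75. ]
smTR [669.2 -14.1  75. ]
smBL [597.3  56.5  75. ]
smBR [597.3 -15.8  75. ]
wallL near-left [507.  -22.7  54. ]
wallR near-right [ 508.1 -150.    54. ]
wallL far [711.6 -23.2  54. ]
wallR far [ 711.2 -150.4   54. ]
plate top L [471.7 -25.1  64. ]
plate top R [ 471.4 -150.2   64. ]
apron BL [437.3 -21.9  24. ]
apron BR [ 437.  -153.2   24. ]
well c [547.5  19.1  75. ]
cap c [549.   19.2  59. ]
```

```bash
cat >> h.py <<'E'
def plan(target,zdir=None):
    o=robot.get_obs(); R=Ro.from_quat(o["ee_rot"],scalar_first=True).as_matrix()
    print("t",o["time"],"pos",o["ee_pos"].round(4),"axes cols\n",R.round(3),"F",o["force"].round(1),"g",round(o["grip_width"],3))
    print("travel",(R.T@(np.array(target)-o["ee_pos"])).round(4))
    if zdir is not None:
        for s in (1,-1):
            x=np.array([0,0,-1.]);z=s*np.array(zdir,float);G=np.stack([x,np.cross(z,x),z],1)
            print("twist",s,Ro.from_matrix(R.T@G).as_rotvec().round(4))
E
python3 -c "
from h import *
plan([.42,-.087,.2],[0,1,0])"
```

```text
t 0.1 pos [ 0.1671 -0.5235  0.2179] axes cols
 [[-0.     0.953  0.304]
 [ 0.002  0.304 -0.953]
 [-1.     0.    -0.002]] F [-0.6  0.2  1.1] g 0.999
travel [ 0.0186  0.3736 -0.339 ]
twist 1 [-2.8328e+00  2.0000e-04 -2.4000e-03]
twist -1 [ 3.088e-01 -1.700e-03 -1.000e-04]
```

```bash
python3 -m pendant '[{"travel":[0.0,0.04,-0.03],"twist":[0.1,0,0],"hand":0},{"travel":[0.005,0.06,-0.055],"twist":[0.2,0,0],"hand":0},{"travel":[0.008,0.085,-0.08],"twist":[0.309,0,0],"hand":0},{"travel":[0.01,0.11,-0.1],"twist":[0.309,0,0],"hand":0},{"travel":[0.012,0.14,-0.125],"twist":[0.309,0,0],"hand":0},{"travel":[0.014,0.17,-0.15],"twist":[0.309,-0.001,0],"hand":0},{"travel":[0.015,0.2,-0.18],"twist":[0.309,-0.001,0],"hand":0},{"travel":[0.016,0.23,-0.21],"twist":[0.309,-0.001,0],"hand":0},{"travel":[0.017,0.26,-0.235],"twist":[0.309,-0.001,0],"hand":0},{"travel":[0.018,0.29,-0.26],"twist":[0.309,-0.002,0],"hand":0},{"travel":[0.0186,0.32,-0.29],"twist":[0.309,-0.002,0],"hand":0},{"travel":[0.0186,0.345,-0.315],"twist":[0.309,-0.002,0],"hand":0},{"travel":[0.0186,0.365,-0.33],"twist":[0.309,-0.002,0],"hand":0},{"travel":[0.0186,0.3736,-0.339],"twist":[0.309,-0.002,0],"hand":0},{"travel":[0.0186,0.3736,-0.339],"twist":[0.309,-0.002,0],"hand":0},{"travel":[0.0186,0.3736,-0.339],"twist":[0.309,-0.002,0],"hand":0}]' 20
python3 - <<'E'
from h import *
plan([.445,-.087,.042],[0,1,0])
o=robot.get_obs(); im,d=vision.snapshot("wrist")
np.savez("pics/w1.npz",im=im,d=d,p=o["ee_pos"],q=o["ee_rot"])
cv2.imwrite("pics/w1.png",im[:,:,::-1])
E
```

```text
time: 1.43
ee_pos: [0.4199, -0.0869, 0.1997]
ee_rot: [0.501, 0.499, 0.5, -0.5]
force: [-0.5, -0.2, -0.3]
grip_width: 0.003
t 1.4333 pos [ 0.4199 -0.0869  0.1997] axes cols
 [[-0.001  1.     0.002]
 [-0.002  0.002 -1.   ]
 [-1.    -0.001  0.002]] F [-0.5 -0.2 -0.3] g 0.003
travel [ 0.1577  0.0252 -0.0002]
twist 1 [-3.1395e+00 -1.0000e-03  3.0000e-03]
twist -1 [0.0021 0.0019 0.0006]
```

View pics/w1.png

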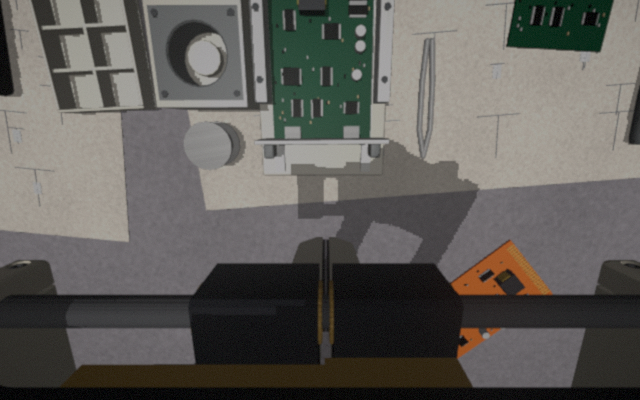

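The wrist view shows the round well mouth around (198,52), the plate's top edge at row ~142 over columns 260-388, the wall ends at row ~103, the spool at (208,146) and the shut fingertips at (325,245).

Run:
```python
from h import *
z=np.load("pics/w1.npz"); im,d=z["im"],z["d"]; pose=(z["p"],z["q"]); P=cloud("wrist",d,pose)
for n,u,v,h in [("well c",198,52,.075),("modBL",155,106,.075),("modBR",246,106,.075),("modTL",147,2,.075),("modTR",241,6,.075),("wl end",252,103,.054),("wr end",391,102,.054),("plate topL front",258,144,.064),("plate R",388,144,.064),("spool c",208,146,.035)]:
    print(n,(ray("wrist",u,v,h,pose)*1000).round(1))
for u in (300,325,350):
  for v in range(136,152,2): print(u,v,(P[v,u]*1000).round(0),end=' ')
  print()
c=im[0:280,130:420]; cv2.imwrite("pics/c2.png",cv2.resize(c[:160,:,::-1],None,fx=2.75,fy=2.75,interpolation=cv2.INTER_CUBIC))
# depth of fingers tip region
t=P[236:264,295:355].reshape(-1,3); s=t[:,2]>.17; t=t[s]; print("finger",t.min(0).round(3),t.max(0).round(3))
# deck top points -> hole by fit
m=(abs(P[...,2]-.075)<.004)&(abs(P[...,0]-.548)<.06)&(abs(P[...,1]-.02)<.045); q=P[m]
g=np.zeros((130,100),np.uint8)
ii=((q[:,0]-.485)*1000).astype(int); jj=((q[:,1]+.03)*1000).astype(int); print(m.sum(),q[:,0].min(),q[:,0].max(),q[:,1].min(),q[:,1].max())
```

```text
well c [548.8  21.6  75. ]
modBL [505.   64.1  75. ]
modBR [505.2 -16.3  75. ]
modTL [586.   59.3  75. ]
modTR [583.4 -17.2  75. ]
wl end [508.8 -17.1  54. ]
wr end [ 510.1 -148.8   54. ]
plate topL front [471.3 -22.8  64. ]
plate R [ 471.6 -146.1   64. ]
spool c [467.   35.2  35. ]
300 136 [478. -61.  36.] 300 138 [476. -61.  37.] 300 140 [475. -63.  64.] 300 142 [473. -63.  64.] 300 144 [471. -63.  64.] 300 146 [466. -59.  24.] 300 148 [464. -60.  24.] 300 150 [462. -60.  25.] 
325 136 [477. -86.  31.] 325 138 [475. -86.  35.] 325 140 [475. -86.  63.] 325 142 [473. -86.  64.] 325 144 [469. -86.  25.] 325 146 [466. -86.  23.] 325 148 [464. -86.  24.] 325 150 [462. -86.  23.] 
350 136 [ 478. -112.   36.] 350 138 [ 476. -112.   40.] 350 140 [ 475. -110.   65.] 350 142 [ 473. -110.   64.] 350 144 [ 469. -113.   24.] 350 146 [ 467. -113.   26.] 350 148 [ 464. -113.   25.] 350 150 [ 462. -113.   25.] 
finger [ 0.428 -0.101  0.2  ] [ 0.493 -0.071  0.366]
7458 0.5040884461528145 0.588846292470695 -0.017582941231426077 0.0637595707180945
```

View pics/c2.png

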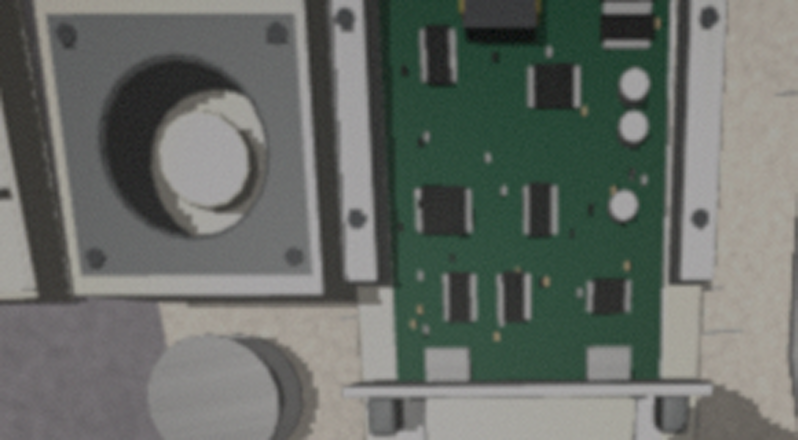

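Well centre is ≈(0.548,0.021). The plate front is at x≈0.471 and the wall ends at ≈0.509, so about 35 mm to push. Descending in front of the plate.

```bash
python3 -m pendant '[{"travel":[0.03,0.025,-0.001],"twist":[0.002,0.002,0],"hand":0},{"travel":[0.06,0.025,-0.002],"twist":[0.002,0.002,0],"hand":0},{"travel":[0.09,0.025,-0.002],"twist":[0.002,0.002,0],"hand":0},{"travel":[0.115,0.025,-0.002],"twist":[0.002,0.002,0],"hand":0},{"travel":[0.14,0.025,-0.002],"twist":[0.002,0.002,0],"hand":0},{"travel":[0.155,0.025,-0.002],"twist":[0.002,0.002,0],"hand":0},{"travel":[0.161,0.025,-0.002],"twist":[0.002,0.002,0],"hand":0},{"travel":[0.161,0.025,-0.002],"twist":[0.002,0.002,0],"hand":0},{"travel":[0.161,0.025,-0.002],"twist":[0.002,0.002,0],"hand":0}]'
python3 - <<'E'
from h import *
plan([.4855,-.0845,.039],[0,1,0])
im,d=vision.snapshot("wrist"); cv2.imwrite("pics/w2.png",im[:,:,::-1])
E
```

```text
time: 2.23
ee_pos: [0.4452, -0.0867, 0.0395]
ee_rot: [0.499, 0.501, 0.499, -0.501]
force: [0.1, -0.6, 0.4]
grip_width: 0.006
t 2.2333 pos [ 0.4452 -0.0867  0.0395] axes cols
 [[ 0.     1.    -0.004]
 [-0.    -0.004 -1.   ]
 [-1.     0.     0.   ]] F [ 0.1 -0.6  0.4] g 0.006
travel [ 0.0005  0.0403 -0.0024]
twist 1 [ 3.1381e+00 -8.0000e-04 -2.0000e-04]
twist -1 [-0.0035  0.0002 -0.0005]
```

View pics/w2.png

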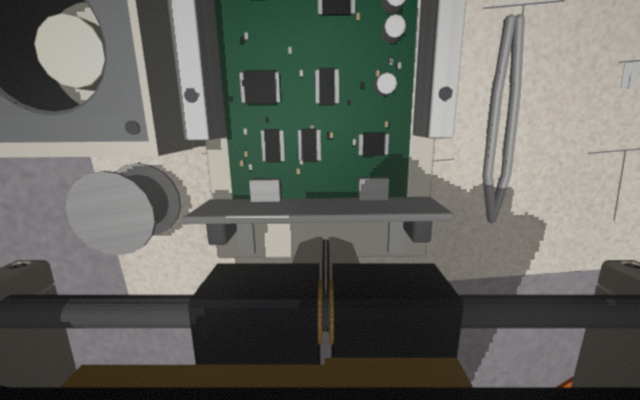

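The fingers are between the grips and centred on the plate (columns 190–452, centre ~321). Pushing most of the way.

```bash
python3 -m pendant '[{"travel":[0,0.005,0],"twist":[0,0,0],"hand":0},{"travel":[0,0.01,0],"twist":[0,0,0],"hand":0},{"travel":[0,0.014,0],"twist":[0,0,0],"hand":0},{"travel":[0,0.017,0],"twist":[0,0,0],"hand":0},{"travel":[0,0.02,0],"twist":[0,0,0],"hand":0},{"travel":[0,0.023,0],"twist":[0,0,0],"hand":0},{"travel":[0,0.026,0],"twist":[0,0,0],"hand":0},{"travel":[0,0.029,0],"twist":[0,0,0],"hand":0},{"travel":[0,0.032,0],"twist":[0,0,0],"hand":0},{"travel":[0,0.035,0],"twist":[0,0,0],"hand":0},{"travel":[0,0.038,0],"twist":[0,0,0],"hand":0},{"travel":[0,0.041,0],"twist":[0,0,0],"hand":0},{"travel":[0,0.044,0],"twist":[0,0,0],"hand":0},{"travel":[0,0.044,0],"twist":[0,0,0],"hand":0}]'
python3 - <<'E'
from h import *
plan([.50,-.0845,.039])
im,d=vision.snapshot("wrist"); cv2.imwrite("pics/w3.png",im[:,:,::-1])
E
```

```text
time: 3.45
ee_pos: [0.4901, -0.0861, 0.0391]
ee_rot: [0.5, 0.501, 0.499, -0.5]
force: [-0.1, 0.1, 0.9]
grip_width: 0.006
t 3.45 pos [ 0.4901 -0.0861  0.0391] axes cols
 [[ 0.001  1.    -0.002]
 [-0.    -0.002 -1.   ]
 [-1.     0.001  0.   ]] F [-0.1  0.1  0.9] g 0.006
travel [ 0.0001  0.0099 -0.0016]
```

View pics/w3.png

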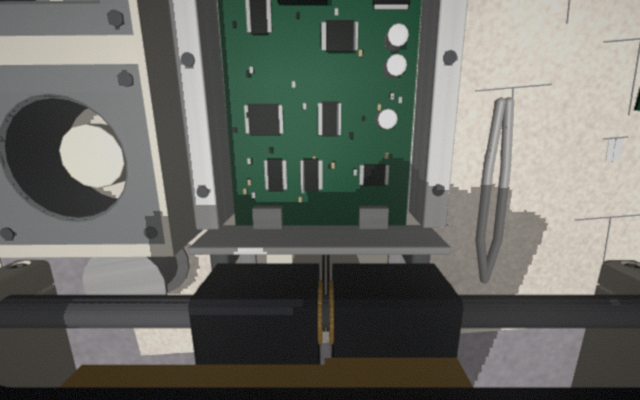

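The plate follows squarely, and a gap to the wall ends (row ~228) remains. Continuing in small steps.

```bash
python3 -m pendant '[{"travel":[0,0.002,0],"twist":[0,0,0],"hand":0},{"travel":[0,0.004,0],"twist":[0,0,0],"hand":0},{"travel":[0,0.006,0],"twist":[0,0,0],"hand":0},{"travel":[0,0.006,0],"twist":[0,0,0],"hand":0}]'
python3 -m pendant '[{"travel":[0,0.001,0],"twist":[0,0,0],"hand":0},{"travel":[0,0.001,0],"twist":[0,0,0],"hand":0}]'
python3 -m pendant '[{"travel":[0,0.001,0],"twist":[0,0,0],"hand":0},{"travel":[0,0.001,0],"twist":[0,0,0],"hand":0}]'
python3 - <<'E'
from h import *
plan([.50,-.0845,.039])
im,d=vision.snapshot("wrist"); cv2.imwrite("pics/w4.png",im[:,:,::-1])
E
```

```text
time: 3.83
ee_pos: [0.4956, -0.086, 0.0391]
ee_rot: [0.5, 0.501, 0.499, -0.5]
force: [-0.8, 0.3, 0.4]
grip_width: 0.003
time: 4.0
ee_pos: [0.4957, -0.0859, 0.039]
ee_rot: [-0.499, -0.5, -0.5, 0.501]
force: [-2.5, -0.6, 2.1]
grip_width: 0.005
time: 4.17
ee_pos: [0.496, -0.0859, 0.039]
ee_rot: [-0.499, -0.5, -0.5, 0.501]
force: [-6.8, -1.8, 3.9]
grip_width: 0.006
t 4.1667 pos [ 0.496  -0.0859  0.039 ] axes cols
 [[-0.002  1.    -0.002]
 [ 0.    -0.002 -1.   ]
 [-1.    -0.002 -0.   ]] F [-6.8 -1.8  3.9] g 0.006
travel [-0.      0.004  -0.0014]
```

View pics/w4.png

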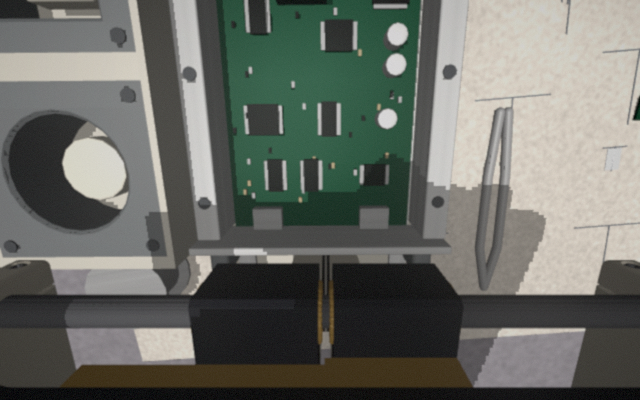

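Force is rising (6.8 N) with almost no further motion, and the plate appears flat against both wall ends. One more small push to confirm, then back off.

```bash
python3 -m pendant '[{"travel":[0,0.001,0],"twist":[0,0,0],"hand":0},{"travel":[0,0.0015,0],"twist":[0,0,0],"hand":0},{"travel":[0,0.0015,0],"twist":[0,0,0],"hand":0}]'
python3 -m pendant '[{"travel":[0,-0.005,0],"twist":[0,0,0],"hand":0},{"travel":[0,-0.015,0],"twist":[0,0,0],"hand":0},{"travel":[0,-0.03,0],"twist":[0,0,0],"hand":0},{"travel":[-0.005,-0.05,0],"twist":[0,0,0],"hand":0},{"travel":[-0.04,-0.07,0],"twist":[0,0,0],"hand":0},{"travel":[-0.08,-0.07,0],"twist":[0,0,0],"hand":0},{"travel":[-0.12,-0.06,-0.03],"twist":[0,0,0],"hand":0},{"travel":[-0.14,-0.05,-0.06],"twist":[0,0,0],"hand":0},{"travel":[-0.14,-0.04,-0.09],"twist":[0,0,0],"hand":0},{"travel":[-0.14,-0.04,-0.09],"twist":[0,0,0],"hand":0},{"travel":[-0.14,-0.04,-0.09],"twist":[0,0,0],"hand":0},{"travel":[-0.14,-0.04,-0.09],"twist":[0,0,0],"hand":0}]'
python3 - <<'E'
from h import *
plan([.548,.021,.1],[0,1,0])
o=robot.get_obs(); im,d=vision.snapshot("wrist")
np.savez("pics/w5.npz",im=im,d=d,p=o["ee_pos"],q=o["ee_rot"])
cv2.imwrite("pics/w5.png",im[:,:,::-1])
E
```

```text
time: 4.47
ee_pos: [0.496, -0.0857, 0.0388]
ee_rot: [-0.498, -0.499, -0.501, 0.501]
force: [-9.8, -2.1, 6.5]
grip_width: 0.005
time: 5.47
ee_pos: [0.4582, 0.0041, 0.1786]
ee_rot: [-0.5, -0.5, -0.5, 0.5]
force: [0.1, -0.4, 0.1]
grip_width: 0.004
t 5.4667 pos [0.4582 0.0041 0.1786] axes cols
 [[-0.     1.    -0.001]
 [-0.    -0.001 -1.   ]
 [-1.    -0.     0.   ]] F [ 0.1 -0.4  0.1] g 0.004
travel [ 0.0785  0.0898 -0.017 ]
twist 1 [ 3.1406e+00  3.0000e-04 -3.0000e-04]
twist -1 [-0.001   0.0002  0.0002]
```

View pics/w5.png

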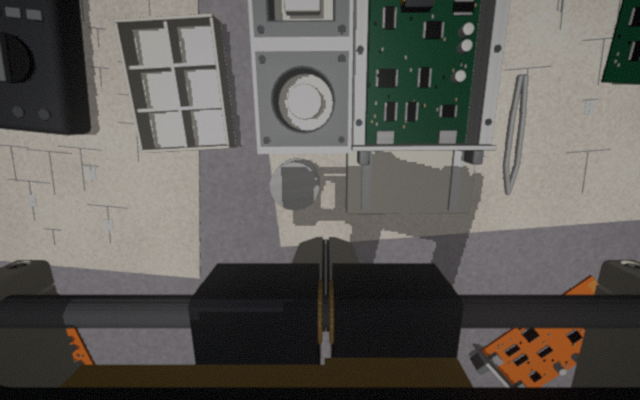

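The card is home against the wall ends. The round well is near (302,99). I'll fit its mouth precisely.

Run:
```python
from h import *
z=np.load("pics/w5.npz"); im,d=z["im"],z["d"]; pose=(z["p"],z["q"]); P=cloud("wrist",d,pose)
c=cv2.resize(im[40:160,240:370,::-1],None,fx=5,fy=5,interpolation=cv2.INTER_CUBIC); cv2.imwrite("pics/c5.png",c)
g=cv2.cvtColor(cv2.resize(im[40:160,240:370],None,fx=5,fy=5,interpolation=cv2.INTER_CUBIC),cv2.COLOR_RGB2GRAY)
cs=cv2.HoughCircles(g,cv2.HOUGH_GRADIENT,1,10,param1=60,param2=25,minRadius=130,maxRadius=190)
for x,y,r in cs[0][:4]: print(x,y,r,(ray("wrist",240+x/5-.4,40+y/5-.4,.075,pose)*1000).round(1))
# plate/wall
for n,u,v,h in [("wallend",358,147,.054),("wallendR",489,147,.054),("plateL",349,150,.064),("plateR",495,149,.064)]: print(n,(ray("wrist",u,v,h,pose)*1000).round(1))
p=vision.camera_params("wrist");T=np.linalg.inv(p["T_tool_cam"]);q=p["K"]@T[:3,3];print("tcp px",q/q[2])
```

```text
324.5 309.5 138.8 [546.4  21.6  75. ]
334.5 310.5 142.5 [546.3  20.   75. ]
328.5 321.5 132.0 [544.6  21.   75. ]
327.5 298.5 130.6 [548.1  21.1  75. ]
wallend [508.  -25.4  54. ]
wallendR [ 507.9 -145.4   54. ]
plateL [506.2 -16.4  64. ]
plateR [ 507.  -145.8   64. ]
tcp px [326.37445366 253.00924395   1.        ]
```

View pics/c5.png

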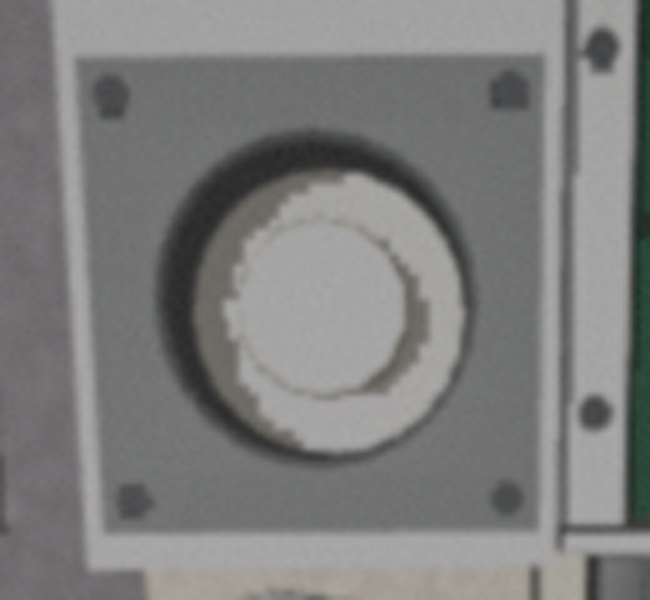

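Mouth centre by eye in the crop is (313,296), which gives ≈(0.548,0.022); the top camera said y=0.019. I'll target (0.548,0.0215) at z=0.10, then check with the cameras.

```bash
python3 -m pendant '[{"travel":[0,0.025,-0.005],"twist":[0,0,0],"hand":0},{"travel":[0,0.05,-0.01],"twist":[0,0,0],"hand":0},{"travel":[0.01,0.075,-0.015],"twist":[0,0,0],"hand":0},{"travel":[0.03,0.09,-0.0175],"twist":[0,0,0],"hand":0},{"travel":[0.055,0.09,-0.0175],"twist":[0,0,0],"hand":0},{"travel":[0.075,0.09,-0.0175],"twist":[0,0,0],"hand":0},{"travel":[0.0835,0.09,-0.0175],"twist":[0,0,0],"hand":0},{"travel":[0.0835,0.09,-0.0175],"twist":[0,0,0],"hand":0},{"travel":[0.0835,0.09,-0.0175],"twist":[0,0,0],"hand":0}]'
python3 - <<'E'
from h import *
plan([.548,.0215,.055],[0,1,0])
for n in ("wrist","scene","top"):
    im,d=vision.snapshot(n)
    if n=="scene": im=cv2.resize(im[150:270,290:420],None,fx=5,fy=5,interpolation=cv2.INTER_CUBIC)
    if n=="top": im=cv2.resize(im[125:235,225:365],None,fx=5,fy=5,interpolation=cv2.INTER_CUBIC)
    cv2.imwrite(f"pics/{n}6.png",im[:,:,::-1])
E
```

```text
time: 6.27
ee_pos: [0.5485, 0.0205, 0.0954]
ee_rot: [-0.499, -0.501, -0.499, 0.501]
force: [0.0, -0.3, 0.5]
grip_width: 0.006
t 6.2667 pos [0.5485 0.0205 0.0954] axes cols
 [[-0.001  1.    -0.004]
 [ 0.    -0.004 -1.   ]
 [-1.    -0.001 -0.   ]] F [ 0.  -0.3  0.5] g 0.006
travel [ 0.0404 -0.0005 -0.001 ]
twist 1 [3.1379e+00 1.5000e-03 2.0000e-04]
twist -1 [-0.0036 -0.0002  0.0009]
```

View pics/wrist6.png

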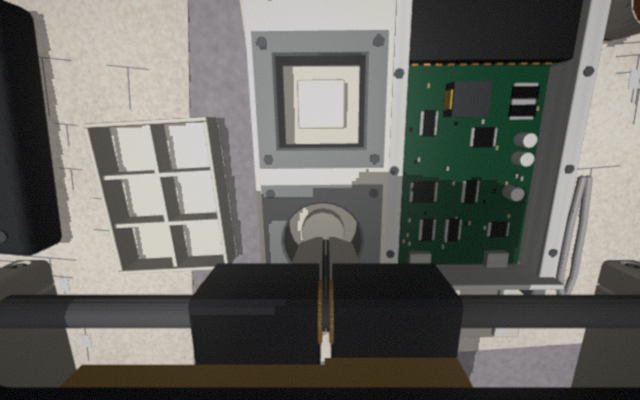

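View pics/scene6.png

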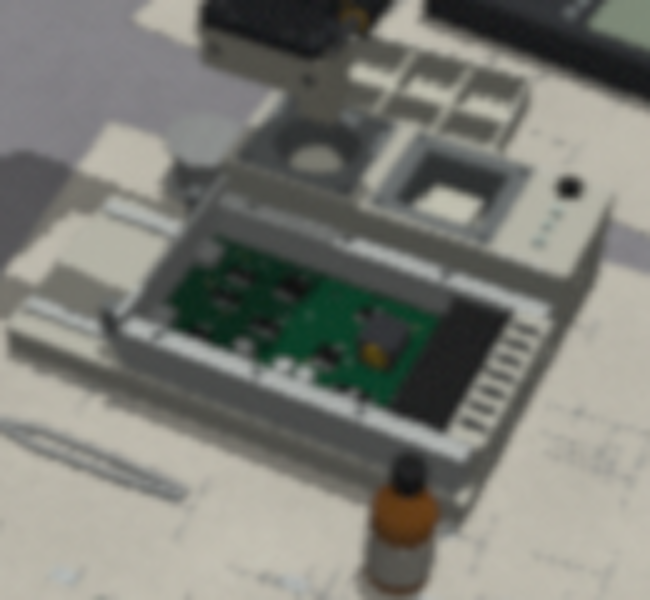

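View pics/top6.png

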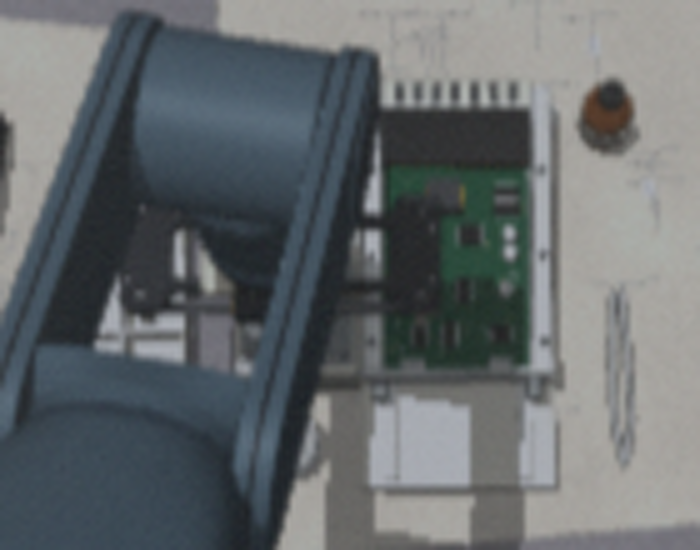

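In the wrist view the mouth's edges are at columns ~287–357 (centre ~322) against the finger seam at 326, so I'll shift about 1.5 mm to +y. Checking x from the mouth's far edge.

Run:
```python
from h import *
o=robot.get_obs(); pose=(o["ee_pos"],o["ee_rot"])
for n,u,v in [("far edge",322,203),("L",287,235),("R",357,235),("screwL",267,193),("screwR",378,193),("modtopL",260,186),("modtopR",383,186)]: print(n,(ray("wrist",u,v,.075,pose)*1000).round(1))
im=cv2.imread("pics/wrist6.png"); cv2.imwrite("pics/c6.png",cv2.resize(im[170:280,240:400],None,fx=5,fy=5,interpolation=cv2.INTER_CUBIC))
```

```text
far edge [573.7  23.5  75. ]
L [552.6  46.   75. ]
R [552.5   1.2  75. ]
screwL [580.2  57.4  75. ]
screwR [580.  -11.1  75. ]
modtopL [584.6  61.4  75. ]
modtopR [584.4 -13.9  75. ]
```

View pics/c6.png

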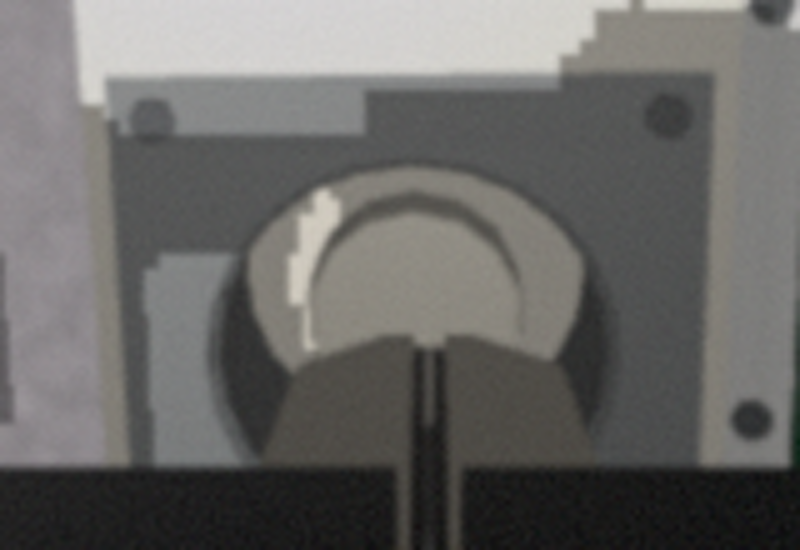

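Mouth centre is crop column ~415 against the finger seam at 430, confirming a 1.6 mm shift to +y. Descending to just above the cap.

```bash
python3 -m pendant '[{"travel":[0,-0.0003,-0.0016],"twist":[0,0,0],"hand":0},{"travel":[0.01,-0.0003,-0.0016],"twist":[0,0,0],"hand":0},{"travel":[0.02,-0.0003,-0.0016],"twist":[0,0,0],"hand":0},{"travel":[0.03,-0.0003,-0.0016],"twist":[0,0,0],"hand":0},{"travel":[0.033,-0.0003,-0.0016],"twist":[0,0,0],"hand":0},{"travel":[0.033,-0.0003,-0.0016],"twist":[0,0,0],"hand":0}]'
python3 -m pendant '[{"travel":[0.003,0,0],"twist":[0,0,0],"hand":0},{"travel":[0.005,0,0],"twist":[0,0,0],"hand":0},{"travel":[0.005,0,0],"twist":[0,0,0],"hand":0}]'
```

```text
time: 6.92
ee_pos: [0.5472, 0.0233, 0.0608]
ee_rot: [-0.499, -0.5, -0.5, 0.501]
force: [-0.1, -0.2, 0.6]
grip_width: 0.004
time: 7.17
ee_pos: [0.5487, 0.0231, 0.0576]
ee_rot: [0.5, 0.501, 0.499, -0.5]
force: [-1.0, -0.2, 2.8]
grip_width: 0.006
```

Key contact: 2.8 N and no side force. Continuing to the bottom.

```bash
python3 -m pendant '[{"travel":[0.0015,0,0],"twist":[0,0,0],"hand":0},{"travel":[0.003,0,0],"twist":[0,0,0],"hand":0},{"travel":[0.003,0,0],"twist":[0,0,0],"hand":0}]'
python3 -m pendant '[{"travel":[0.001,0,0],"twist":[0,0,0],"hand":0},{"travel":[0.0015,0,0],"twist":[0,0,0],"hand":0},{"travel":[0.0015,0,0],"twist":[0,0,0],"hand":0}]'
python3 -m pendant '[{"travel":[0.001,0,0],"twist":[0,0,0],"hand":0},{"travel":[0.0015,0,0],"twist":[0,0,0],"hand":0},{"travel":[0.0015,0,0],"twist":[0,0,0],"hand":0}]'
```

```text
time: 7.42
ee_pos: [0.5487, 0.0231, 0.0548]
ee_rot: [0.5, 0.501, 0.499, -0.5]
force: [-1.6, 0.2, 3.5]
grip_width: 0.008
time: 7.67
ee_pos: [0.5487, 0.0231, 0.0533]
ee_rot: [0.5, 0.501, 0.499, -0.5]
force: [-1.1, 1.6, 4.8]
grip_width: 0.003
time: 7.92
ee_pos: [0.5488, 0.0231, 0.0531]
ee_rot: [0.5, 0.501, 0.499, -0.5]
force: [-5.0, 1.7, 15.9]
grip_width: 0.006
```

At the bottom stop (15.9 N at z=0.0531). Holding for about two seconds.

```bash
python3 -m pendant '[{"travel":[0,0,0],"twist":[0,0,0],"hand":0},{"travel":[0,0,0],"twist":[0,0,0],"hand":0},{"travel":[0,0,0],"twist":[0,0,0],"hand":0},{"travel":[0,0,0],"twist":[0,0,0],"hand":0},{"travel":[0,0,0],"twist":[0,0,0],"hand":0},{"travel":[0,0,0],"twist":[0,0,0],"hand":0},{"travel":[0,0,0],"twist":[0,0,0],"hand":0},{"travel":[0,0,0],"twist":[0,0,0],"hand":0},{"travel":[0,0,0],"twist":[0,0,0],"hand":0},{"travel":[0,0,0],"twist":[0,0,0],"hand":0},{"travel":[0,0,0],"twist":[0,0,0],"hand":0},{"travel":[0,0,0],"twist":[0,0,0],"hand":0},{"travel":[0,0,0],"twist":[0,0,0],"hand":0},{"travel":[0,0,0],"twist":[0,0,0],"hand":0},{"travel":[0,0,0],"twist":[0,0,0],"hand":0},{"travel":[0,0,0],"twist":[0,0,0],"hand":0},{"travel":[0,0,0],"twist":[0,0,0],"hand":0},{"travel":[0,0,0],"twist":[0,0,0],"hand":0},{"travel":[0,0,0],"twist":[0,0,0],"hand":0},{"travel":[0,0,0],"twist":[0,0,0],"hand":0}]'
python3 -m pendant '[{"travel":[0,0,0],"twist":[0,0,0],"hand":0},{"travel":[0,0,0],"twist":[0,0,0],"hand":0},{"travel":[0,0,0],"twist":[0,0,0],"hand":0},{"travel":[0,0,0],"twist":[0,0,0],"hand":0}]'
python3 -m pendant '[{"travel":[-0.005,0,0],"twist":[0,0,0],"hand":0},{"travel":[-0.015,0,0],"twist":[0,0,0],"hand":0},{"travel":[-0.03,0,0],"twist":[0,0,0],"hand":0},{"travel":[-0.06,0,0],"twist":[0,0,0],"hand":0},{"travel":[-0.1,0,0],"twist":[0,0,0],"hand":0},{"travel":[-0.13,-0.03,0],"twist":[0,0,0],"hand":0},{"travel":[-0.14,-0.06,0],"twist":[0,0,0],"hand":0},{"travel":[-0.14,-0.1,0.02],"twist":[0,0,0],"hand":0},{"travel":[-0.14,-0.12,0.04],"twist":[0,0,0],"hand":0},{"travel":[-0.14,-0.12,0.05],"twist":[0,0,0],"hand":0},{"travel":[-0.14,-0.12,0.05],"twist":[0,0,0],"hand":0},{"travel":[-0.14,-0.12,0.05],"twist":[0,0,0],"hand":0}]'
python3 - <<'E'
from h import *
o=robot.get_obs(); pose=(o["ee_pos"],o["ee_rot"]); print(o["time"],o["force"].round(2))
im,d=vision.snapshot("wrist"); P=cloud("wrist",d,pose)
cv2.imwrite("pics/w7.png",im[:,:,::-1])
def med(x,y,r=.008):
    m=(np.hypot(P[...,0]-x,P[...,1]-y)<r)&(P[...,2]>.02); return P[m][:,2].mean().round(4),m.sum()
print("round cap z",med(.548,.0225),"square cap z",med(.632,.0225))
im,d=vision.snapshot("scene"); cv2.imwrite("pics/s7.png",im[:,:,::-1])
E
```

```text
time: 9.58
ee_pos: [0.5488, 0.0231, 0.0531]
ee_rot: [0.5, 0.501, 0.499, -0.5]
force: [-4.3, 0.5, 14.4]
grip_width: 0.008
time: 9.92
ee_pos: [0.5488, 0.0231, 0.0531]
ee_rot: [0.5, 0.501, 0.499, -0.5]
force: [-4.2, 0.9, 15.9]
grip_width: 0.007
time: 10.92
ee_pos: [0.4293, -0.0271, 0.192]
ee_rot: [0.499, 0.502, 0.499, -0.501]
force: [1.1, -0.2, -0.1]
grip_width: 0.004
10.9167 [ 1.1  -0.16 -0.07]
round cap z (np.float64(0.0592), np.int64(280)) square cap z (np.float64(nan), np.int64(0))<stdin>:6: RuntimeWarning: Mean of empty slice.
  ret = ret.dtype.type(ret / rcount)
```

View pics/w7.png

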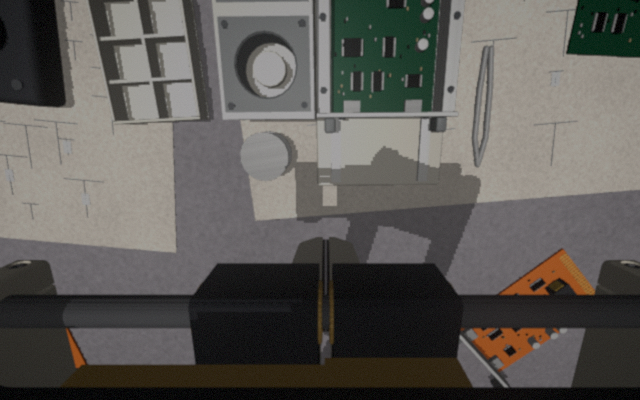

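View pics/s7.png

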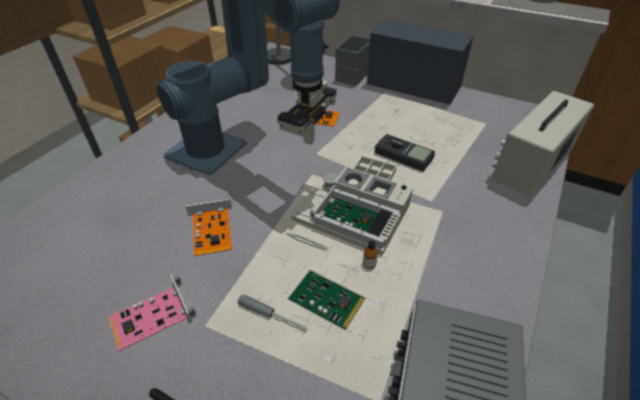

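The round cap is back at z=0.059 (out). In the wrist view the plate is at row ~116 and everything else is where it was. One close look at the plate seam before signing off.

Run:
```python
import cv2
im=cv2.imread("pics/w7.png"); cv2.imwrite("pics/c7.png",cv2.resize(im[80:140,310:465],None,fx=5,fy=5,interpolation=cv2.INTER_CUBIC))
```

```text
(no output)
```

View pics/c7.png

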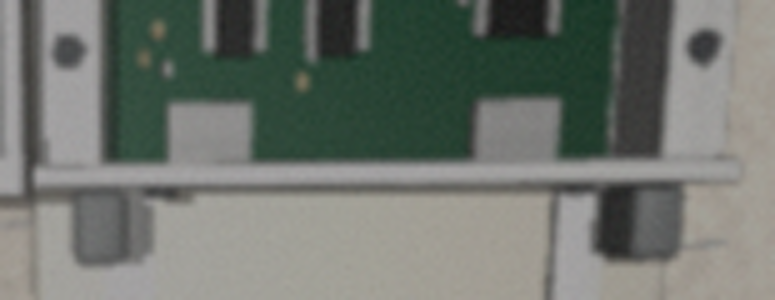

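The plate meets both wall ends (row ~160) with no visible gap on either side. Handing in.

```bash
python3 -c "
from bench import job
print(job.sign_off())"
```

```text
the job is handed in; nothing more can be done
None
```

I pushed the card home, held the round reset key down for about two seconds, let it come back up, and handed the job in at about 11 s of the 45 s.

- **Card:** I pushed with shut fingertips at the middle of the plate until it stopped against the guide walls. Force rose to about 10 N with no further movement. The last close-up shows the plate flat against both wall ends with no visible gap.
- **Reset key:** It was held at its bottom stop (z = 0.053 m, about 15 N) from about 7.8 to 9.9 s. Afterwards the depth reading put the cap at z = 0.059 m, so it is fully out.
- **Rest of the bench:** The arm ended well clear of everything, and the other objects look unmoved in the final pictures. I never went near the square well.

**Checks that failed or disagreed:**
- The depth check of the square key after the press returned nothing because it was out of view, so I did not measure that key at the end.
- The top and wrist cameras differed by about 3 mm in y for the round well. I settled that with a close wrist view before going in.
- There was about 4 N of sideways force while the key was held, probably light contact or friction on the cap.

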